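Unlock the medicine box at breakfast and hold the key turned

ROBOT

A 7-joint arm with a two-finger parallel gripper is mounted at the origin on the work surface. World frame = base frame: x ahead of the robot, y to its left, z up, the work surface at z = 0. Lengths are in m, angles in rad, forces in N, time in s.
With the tool pointing down it reaches from about 0.4 to 0.9 m from the base axis. Payload 5.5 kg.
Tool frame: the origin (TCP) lies at the very end of the fingers, on their centre line; the grasp point (between the pads) lies 19 mm behind it; z points along the fingers, y is the line along which they close (so a half turn about z gives the same grasp; the last joint's range is limited). The gripper opens to 92 mm and grips with 3 to 60 N. Pads are 19 mm wide; open, the fingers measure 130 mm over their backs; the gripper's body (75 mm by 190 mm) begins 47 mm behind the grasp point.
Start: joints at [1.453, 0.501, -0.427, 1.55, 0.221, 1.138, -0.21], TCP at [0.242, -0.603, 0.205] pointing down, gripper open.
Joint ranges: [-2.88, 2.88], [-0.31, 2.03], [-1.54, 1.56], [0.2, 2.42], [-1.41, 4.55], [0.19, 2.02], [-2.57, 2.57]. Speed limits (rad/s): [2.57, 2.57, 3.14, 3.14, 3.14, 3.14, 3.14].

INTERFACE

Orientations are given as a unit quaternion [x, y, z, w].
In Python, from workcell import * gives the robot as it stands.
- The arm moves only by the tool step_arm, never from a script. Its arguments are lists of equal length, an entry for each row: "xyz": the shift along the tool's x, y, z in units of 0.03 m (1.0 is 0.03 m), a list of three; "roll": the turn about the tool's z in units of 5 degrees (1.0 is 5 degrees); "claw": the closure, from -1 (fully open) to 1 (shut). A call has 1 to 10 rows; each row shifts and turns the commanded pose from where the row before left it, along the tool's axes as they then stand; what a row does not reach is not made up. A row lasts 1/10 s, in which the tool goes at most 50 mm and 8.59 degrees, less where a joint would pass 70% of its speed; a pose out of reach is approached as far as the arm can. A call with a number of a shift or a turn outside -1 to 1 is refused whole. A call with a gripper value outside its range is refused whole. The fingers move at their own pace and stop on an object; "force" is the grip in N (left out, the last holds). Time passes only in rows, so rows that do not move let the fingers close. It gives the time, the measured TCP pose, the force, the opening and the grip force at its end, in the units of the state.
- state(): the state, without advancing time (a new reading comes with each control period).
- grab_frame(name): name is "scene" or "top" or "wrist"; returns a dict with "img" (400x640x3 uint8, red, green, blue), "K" (3x3 intrinsics, pixels), "rvec" (rotation vector, rad) and "tvec" (3), from world to camera coordinates, as OpenCV has them. Camera axes: x right, y down, z forward; pixel columns grow to the right and rows downward; lengths in m; the calibration is good to about 2 mm. A picture is of the moment at which its call begins. There is no depth.
- finish_job(): hands the job in; it is judged then, once.
The state is a dict: "time": time; "joints": joint angles; "dq": joint speeds; "joint_torque": joint torques, N m; "ee_pos": TCP position; "ee_rot": TCP orientation; "force": force on the tool from outside, world axes, zero at the start; "moment": the same for the moment, N m; "grip_width": opening from 0.0 (shut) to 1.0 (fully open); "gripper_force": force on a finger pad.
Only numpy, scipy, OpenCV 4.12 (cv2) and the standard library are available. Lean on these libraries where they do the work, as an engineer would, in place of code of your own. Each camera call takes 0.05 s, during which the arm holds its last target. There are 200 camera calls.

TASK

Take the key out of the wooden key block and push it fully home into the lock on top of the grey medicine box, wiggling it past the sticky pins. Turn it a quarter turn clockwise (seen from above) against its spring and finish still gripping the key, holding it turned and fully home so that the bolt stays drawn and I can lift the lid; do not let go. Leave the egg cup, marmalade jar, toast rack and lunch box where they stand.

Things in the scene. Friction and masses are not known exactly. Their poses are not given: they have to be found in the camera images.
- key: Loose 60 g key, 66 mm long, standing upright in the key block. Origin: blade tip (lowest point); z up along the key, x along the blade's width; a half turn about z gives the same key. From the tip up: steel blade 0-18 mm, 12 mm wide (x), 4 mm thick (y), its lowest 6 mm tapering to 6 mm wide; shank 4.8 mm across; collar 22 mm across at 27-30 mm; black flat grip 30-66 mm.
- grip (a point): Middle of the key's black plastic grip, on its axis 48 mm above the blade tip; axes as the key. The grip is 28 mm wide (x), 10 mm thick (y), 36 mm high: pinch it across its thickness, along y, from above. Drawn up by 27 mm the key is clear of the block.
- collar (a point): Point on the key's axis at the underside of its collar, 27 mm above the blade tip; axes as the key. When the key is fully home this underside lies on the lock face.
- keyblock: Fixed wooden block 60 x 60 x 35 mm; origin at the centre of its underside. The key's blade is in a slot 14 x 6 mm (long along the block's x) in the middle of its top, the key's collar resting on the top, so the grip spans 38 to 74 mm above the table.
- lockbox: Fixed grey steel medicine box, 150 mm (x) by 120 mm (y), top 68 mm above the table; origin at the centre of its underside. On its top a square steel lock face, 54 x 54 x 6 mm, and a bolt between it and the -x edge. Two sticky pins in the keyway's ends resist while the tip is 13 to 25 mm down, about 12 N in all; yaw wiggles of about 0.06 rad while pushing help.
- keyhole (a point): Centre of the slot mouth on top of the square steel lock face, 74 mm above the table, 25 mm from the box's centre towards its -x side; axes as the box: z up, slot long along x. Slot 14 mm (x) by 6 mm (y), with a 2 mm chamfer. The key goes straight down, blade width along x, either way round; fully home its collar lies on the lock face, the tip 27 mm below it.
- cylinder (a joint): Turn of the lock cylinder in rad: 0 locked (slot along the box's x), growing clockwise seen from above to a stop at 1.57. A spring turns it back: 0.03 N m at 0, 0.10 N m at 1.57, so it must be held. It turns only once the key's tip is at least 24 mm below the lock face. The key has up to 0.25 rad of yaw play in it: turn the key that much further.
- egg_cup: White ceramic egg cup, 50 mm diameter, 65 mm high, loose; origin at the centre of its underside. Bystander.
- marmalade_jar: Closed glass marmalade jar, 70 mm diameter, 95 mm high, loose; origin at the centre of its underside. Bystander.
- toast_rack: Stainless steel toast rack, 80 x 160 x 87 mm, loose; origin at the centre of its underside. Bystander.
- lunch_box: Blue plastic lunch box, 126 x 176 x 57 mm, loose; origin at the centre of its underside. Bystander.
Things that resemble listed ones, but are neither listed nor needed, are in the scene too. What is shaped like the lockbox but pink or yellow is not meant.

How it is judged:
By the outcome, as a careful person would: the job done as asked, in the order asked, and still so for the second after the job is handed in, while the arm keeps its last pose, push and grip.
It also fails if it takes over 48 s, if anything falls off the work surface, if the arm or the gripper's body presses on something with over 40 N, if the wrist force passes 120 N, or if a joint passes its speed limit or range.

## Working session

There is one attempt and no reset: what is moved stays moved. The work goes in short steps, Python scripts to look and compute and a tool call to move; the robot and the scene stay as the last step left them, time stands still between calls to the robot, and variables do not carry over. Pictures are saved under pics/ and viewed, at most 10 in all, crops included, and the job is handed in when it is done.

Besides the shell and the picture viewer there is one more tool, called after "Emit:" as name(argument=value, ...) on one line, values as JSON. step_arm: Moves the arm, as the interface text tells. Shifts and turns lie within -1 to 1; 1 stands for 0.03 m of shift or 5 degrees of turn. Its arguments: {"type":"object","properties":{"xyz":{"type":"array"},"roll":{"type":"array"},"claw":{"type":"array"},"force":{"type":"number"}},"required":["xyz","roll","claw"]}

```bash
mkdir -p pics
cat > h.py <<'E'
import numpy as np, cv2
from workcell import *
def snap(n,f):
    d=grab_frame(n); cv2.imwrite(f'pics/{f}.png',cv2.cvtColor(d['img'],cv2.COLOR_RGB2BGR))
    np.savez(f'pics/{f}.npz',**{k:np.array(v) for k,v in d.items()}); return d
def load(f): return np.load(f'pics/{f}.npz')
def ray(d,u,v,z):
    R,_=cv2.Rodrigues(np.array(d['rvec'],float)); t=np.array(d['tvec'],float).ravel()
    c=-R.T@t; r=R.T@np.linalg.inv(d['K'])@np.array([u,v,1.]); return c+r*(z-c[2])/r[2]
def proj(d,P):
    return cv2.projectPoints(np.array(P,float).reshape(-1,3),np.array(d['rvec'],float),np.array(d['tvec'],float),np.array(d['K'],float),None)[0].reshape(-1,2)
def crop(f,x,y,w,h,s,o):
    im=cv2.imread(f'pics/{f}.png')[y:y+h,x:x+w]; cv2.imwrite(f'pics/{o}.png',cv2.resize(im,None,fx=s,fy=s,interpolation=cv2.INTER_CUBIC))
E
python3 - <<'E'
from h import *
for n in('top','scene'):
    d=snap(n,n+'0'); R=cv2.Rodrigues(np.array(d['rvec'],float))[0]; print(n,d['K'],-R.T@np.array(d['tvec']).ravel())
print(state())
E
```

```text
top [[439.24938625   0.         321.39131871]
 [  0.         439.24938625 198.38172606]
 [  0.           0.           1.        ]] [ 0.44360816 -0.09898297  1.31914014]
scene [[384.00969697   0.         315.43912282]
 [  0.         384.00969697 196.70968517]
 [  0.           0.           1.        ]] [1.02043012 0.05415085 0.77724263]
{'time': 0.1, 'joints': array([ 1.45319774,  0.50176791, -0.42681791,  1.55130293,  0.22078494,
        1.1383353 , -0.21025413]), 'dq': array([ 8.30537809e-04, -2.29955068e-03,  1.29220687e-05, -2.75318716e-03,
        4.24282934e-04,  2.55761933e-03, -3.67890866e-04]), 'joint_torque': array([-1.17956681e-02, -5.67876399e+01, -5.83827808e+00, -2.79914421e+01,
       -6.88834442e-02,  2.40349222e-02,  4.99641340e-05]), 'ee_pos': array([ 0.24130763, -0.60283532,  0.20429207]), 'ee_rot': array([ 9.81919985e-01,  1.89294392e-01, -1.27139511e-04, -8.72122364e-04]), 'force': array([-0.95873931,  1.46552891, -0.55994985]), 'moment': array([ 0.01533215, -0.0221215 ,  0.02607884]), 'gripper_force': 0.0, 'grip_width': 1.0018586716787978}
```

View pics/top0.png

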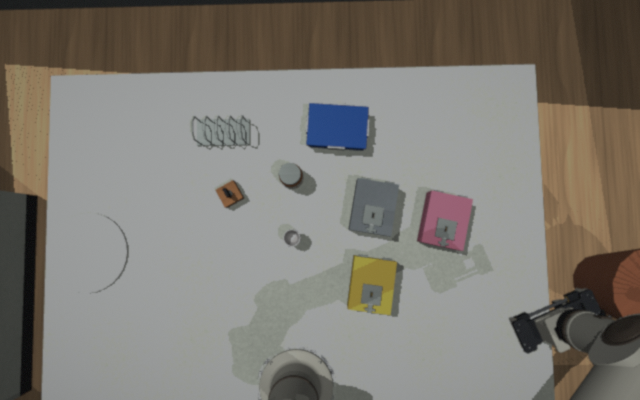

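View pics/scene0.png

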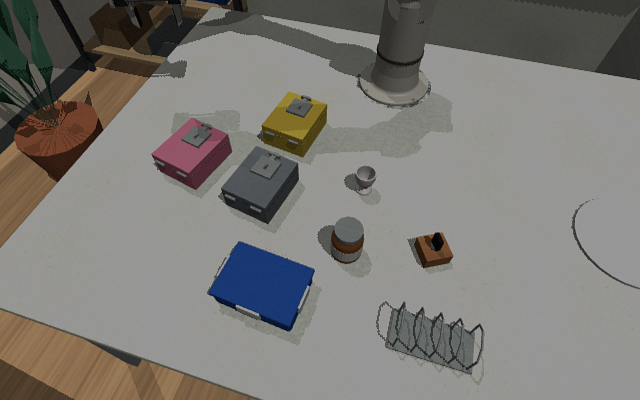

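The top view has the key block at (230,194) and the grey box at (375,208), with its lock face at about (373,215). In the scene view the key is at (437,243) and the grey lock at (266,165). Next I'll enlarge both.

Run:
```python
from h import *
def c(f,x,y,w,h,W,H): return cv2.resize(cv2.imread(f'pics/{f}.png')[y:y+h,x:x+w],(W,H),interpolation=cv2.INTER_CUBIC)
a=np.hstack([c('top0',210,174,40,30,400,300),c('top0',340,170,80,60,400,300)[:, :]])
b=np.hstack([c('scene0',408,224,56,42,400,300),c('scene0',216,140,96,72,400,300)])
cv2.imwrite('pics/m1.png',np.vstack([a,b]))
```

```text
(no output)
```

View pics/m1.png

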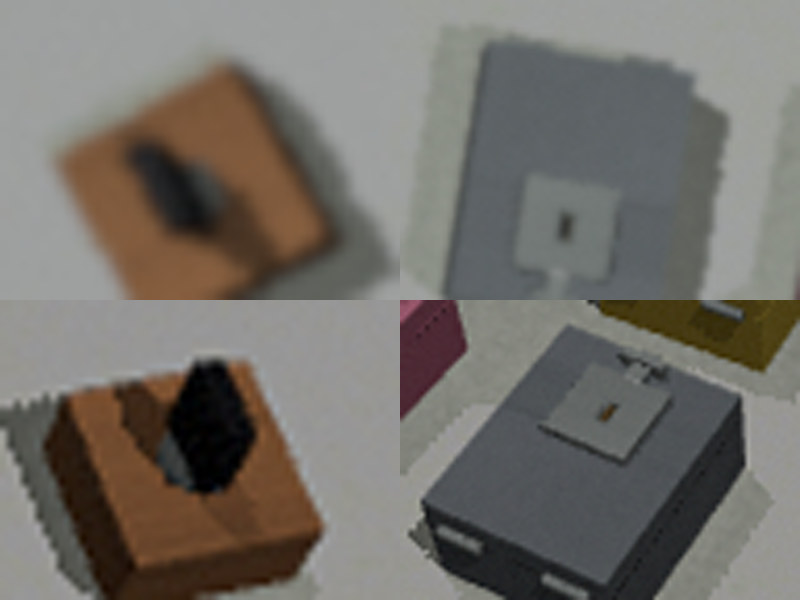

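The enlarged crops show the following:
- **Key block, top view:** top corners at about (232.5,180), (216.2,189.5) and (243.8,197.8).
- **Key block, scene view:** top corners at (417.8,237.7), (443,232.4), (453.1,255.9) and (426.9,261.5).
- **Grey lock:** the slot is at (373.2,215.4) in the top view and (265.9,166.9) in the scene view.

Run:
```python
from h import *
t=load('top0');s=load('scene0')
r=lambda d,pts,z:np.round([ray(d,u,v,z)[:2] for u,v in pts],4)
B=r(t,[(216.2,189.5),(232.5,180),(243.8,197.8)],.035);print('block top',B,'centre',(B[0]+B[2])/2)
S=r(s,[(417.8,237.7),(443,232.4),(453.1,255.9),(426.9,261.5)],.035);print('block scene',S,S.mean(0))
print('slot',r(t,[(373.2,215.4)],.074),r(s,[(265.9,166.9)],.074))
L=r(s,[(259.9,155.4),(281.3,164.5),(269.8,178.9),(249.6,170.5)],.074);print('face',L,L.mean(0))
X=r(t,[(357.4,178),(398.6,184.4)],.068);print('box +x edge',X)
def dirs(P):
    for a,b in zip(P,np.roll(P,-1,0)): print(np.degrees(np.arctan2(*(b-a)[::-1])),np.linalg.norm(b-a))
for P in(B,S,L,X):dirs(P);print()
d=snap('wrist','w0');R=cv2.Rodrigues(d['rvec'])[0];c=-R.T@np.array(d['tvec']).ravel();st=state()
from scipy.spatial.transform import Rotation as Ro
T=Ro.from_quat(st['ee_rot']).as_matrix();print(T);print('cam in tool',T.T@(c-st['ee_pos']),T.T@R.T,d['K'])
```

```text
block top [[0.5776 0.2245]
 [0.6048 0.1762]
 [0.5514 0.1431]] centre [0.5645 0.1838]
block scene [[0.5543 0.1501]
 [0.5243 0.2019]
 [0.5766 0.2288]
 [0.6063 0.1769]] [0.565375 0.189425]
slot [[ 0.4906 -0.231 ]] [[ 0.4924 -0.2283]]
face [[ 0.4628 -0.2554]
 [ 0.4746 -0.1958]
 [ 0.5236 -0.2064]
 [ 0.5141 -0.261 ]] [ 0.493775 -0.22965 ]
box +x edge [[ 0.5988 -0.1896]
 [ 0.5779 -0.3067]]
-60.61409405208778 0.05543221085253592
-148.20728784985286 0.0628265071446758
72.15832946460499 0.08551257217509013

120.07730231342705 0.059860170397351864
27.218586857755806 0.05881241365562207
-60.219464831173845 0.0597971571230606
-152.7341179726596 0.05849991452985203

78.80103403574536 0.06075689261310195
-12.206506853558581 0.050133421985737156
-99.87023543121224 0.055420303138831714
173.7701573613093 0.0516047478435851

-100.11959119141034 0.11895049390397669
79.88040880858966 0.11895049390397669

[[ 9.28355423e-01  3.71693360e-01 -5.04905468e-04]
 [ 3.71693700e-01 -9.28354391e-01  1.38527275e-03]
 [ 4.61654757e-05 -1.47369565e-03 -9.99998913e-01]]
cam in tool [ 0.07439406  0.00151796 -0.17918292] [[-5.28016635e-04 -9.61844560e-01 -2.73595985e-01]
 [ 9.99999601e-01 -7.04855159e-04  5.48051449e-04]
 [-7.19985847e-04 -2.73595587e-01  9.61844549e-01]] [[295.16437024   0.         318.28204908]
 [  0.         295.16437024 198.49236481]
 [  0.           0.           1.        ]]
```

Emit:
step_arm(xyz=[[0.95, -0.65, 0], [0.95, -0.65, 0], [0.95, -0.65, 0], [0.95, -0.65, 0], [0.95, -0.65, 0], [0.95, -0.65, 0], [0.95, -0.65, 0], [0.95, -0.65, 0], [0.95, -0.65, 0], [0.95, -0.65, 0]], roll=[0, 0, 0, 0, 0, 0, 0, 0, 0, 0], claw=[-1, -1, -1, -1, -1, -1, -1, -1, -1, -1])

```text
time: 1.15
ee_pos: [0.4341, -0.3152, 0.2051]
ee_rot: [0.982, 0.189, -0.0, -0.0]
force: [-0.2, -0.6, -0.1]
grip_width: 0.999
gripper_force: 0.0
```

Emit:
step_arm(xyz=[[0.95, -0.65, 0], [0.95, -0.65, 0], [0.95, -0.65, 0], [0, 0, 0.7], [0, 0, 0.7], [0, 0, 0], [0, 0, 0], [0, 0, 0]], roll=[0, 0, 0, 0, 0, 0, 0, 0], claw=[-1, -1, -1, -1, -1, -1, -1, -1])

```text
time: 1.95
ee_pos: [0.492, -0.2309, 0.1643]
ee_rot: [0.982, 0.189, 0.001, 0.0]
force: [-0.1, 0.3, 0.7]
grip_width: 1.003
gripper_force: 0.0
```

Run:
```python
from h import *
d=snap('wrist','w1'); s=state(); print(s['time'],s['joints'].round(3),s['ee_pos'],s['ee_rot'],s['force'])
P=proj(d,[[.492,-.230,.074]]);print(P)
x,y=P[0].astype(int); crop('w1',max(0,x-100),max(0,y-75),200,150,4,'w1c');print(max(0,x-100),max(0,y-75))
```

```text
2.0 [ 0.876  0.384 -0.599  1.857  0.258  0.976 -1.026] [ 0.49201733 -0.23093351  0.16435688] [9.81985905e-01 1.88951913e-01 7.32024610e-04 5.66074735e-04] [-0.05482083  0.15617775  0.30765293]
[[315.4655769  195.88703842]]
215 120
```

View pics/w1c.png

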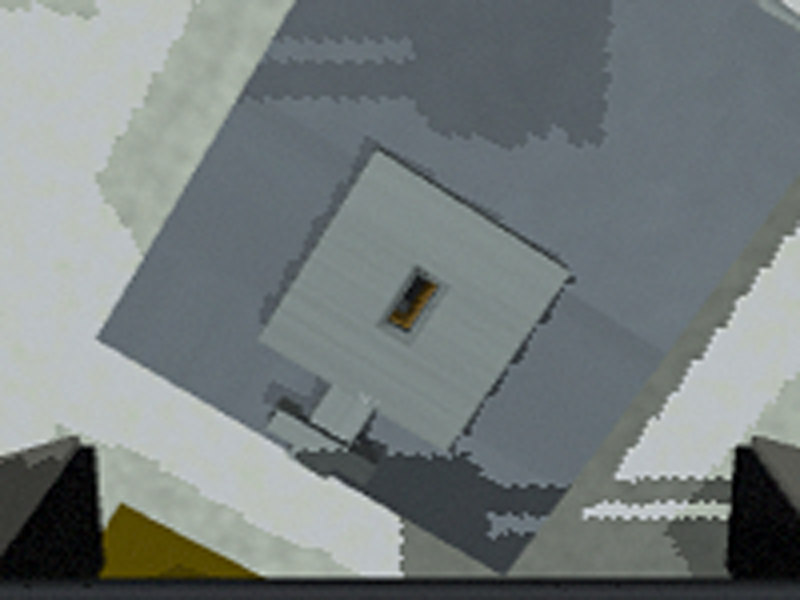

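The wrist view shows the lock slot centred at crop (414,302). The lock face corners are at (376,149), (572,275), (454,453) and (262,340).

Run:
```python
from h import *
d=load('w1')
f=lambda p,z:ray(d,215+(p[0]+.5)/4-.5,120+(p[1]+.5)/4-.5,z)[:2]
print('slot',f((414,302),.074))
L=np.array([f(p,.074) for p in[(376,149),(572,275),(454,453),(262,340)]]);print(L,L.mean(0))
for a,b in zip(L,np.roll(L,-1,0)): print(np.degrees(np.arctan2(*(b-a)[::-1])),np.linalg.norm(b-a))
a,b=[f(p,.068) for p in[(100,338),(503,573)]];print('-x edge',np.degrees(np.arctan2(*(b-a)[::-1])),np.linalg.norm(b-a),(a+b)/2)
a,b=[f(p,.068) for p in[(100,338),(297,0)]];print('+y edge',np.degrees(np.arctan2(*(b-a)[::-1])))
a,b=[f(p,.074) for p in[(394,333),(433,271)]];print('slot dir',np.degrees(np.arctan2(*(b-a)[::-1])),np.linalg.norm(b-a))
```

```text
slot [ 0.49362669 -0.23206258]
[[ 0.52401657 -0.2106022 ]
 [ 0.51348764 -0.26413755]
 [ 0.46159342 -0.25541303]
 [ 0.47146877 -0.20184059]] [ 0.4926416  -0.23299834]
-101.1264946057165 0.054560894650151764
170.45661087340102 0.0526224959060391
79.55554885221473 0.0544750262975425
-9.466190179447429 0.05327322582379323
-x edge -100.80469851725034 0.11813940379663469 [ 0.44426115 -0.22294603]
+y edge -10.465082518093686
slot dir -9.526828359308057 0.017777157515078097
```

Emit:
step_arm(xyz=[[0.57, -0.925, 0], [0.57, -0.925, 0], [0.57, -0.925, 0], [0.57, -0.925, 0], [0.57, -0.925, 0], [0.57, -0.925, 0], [0.57, -0.925, 0], [0.57, -0.925, 0], [0.57, -0.925, 0], [0.57, -0.925, 0]], roll=[0, 0, 0, 0, 0, 0, 0, 0, 0, 0], claw=[-1, -1, -1, -1, -1, -1, -1, -1, -1, -1])

```text
time: 3.0
ee_pos: [0.5479, 0.0918, 0.1644]
ee_rot: [0.982, 0.189, 0.001, 0.0]
force: [0.7, 0.2, -0.7]
grip_width: 1.001
gripper_force: 0.0
```

Emit:
step_arm(xyz=[[0.57, -0.925, 0], [0.57, -0.925, 0], [0.57, -0.925, 0], [0, 0, 0.5], [0, 0, 0.5], [0, 0, 0], [0, 0, 0], [0, 0, 0]], roll=[0, 0, 0, -0.67, -0.67, 0, 0, 0], claw=[-1, -1, -1, -1, -1, -1, -1, -1])

```text
time: 3.8
ee_pos: [0.5646, 0.187, 0.1345]
ee_rot: [0.969, 0.245, 0.001, 0.0]
force: [0.2, 0.2, -0.4]
grip_width: 1.001
gripper_force: 0.0
```

Run:
```python
from h import *
d=snap('wrist','w2'); s=state(); print(s['time'],s['joints'].round(3),s['ee_pos'],s['ee_rot'],s['force'])
P=proj(d,[[.565,.187,.05]]);print(P)
x,y=P[0].astype(int); crop('w2',max(0,x-80),max(0,y-60),160,120,5,'w2c');print(max(0,x-80),max(0,y-60))
```

```text
3.85 [ 0.157  0.541 -0.696  1.753  0.406  0.993 -1.769] [0.56456132 0.18702912 0.13449289] [9.69394589e-01 2.45505856e-01 9.99430445e-04 7.60262687e-05] [-0.61022104  0.68670388  0.85225242]
[[316.47661143 197.34760552]]
236 137
```

View pics/w2c.png

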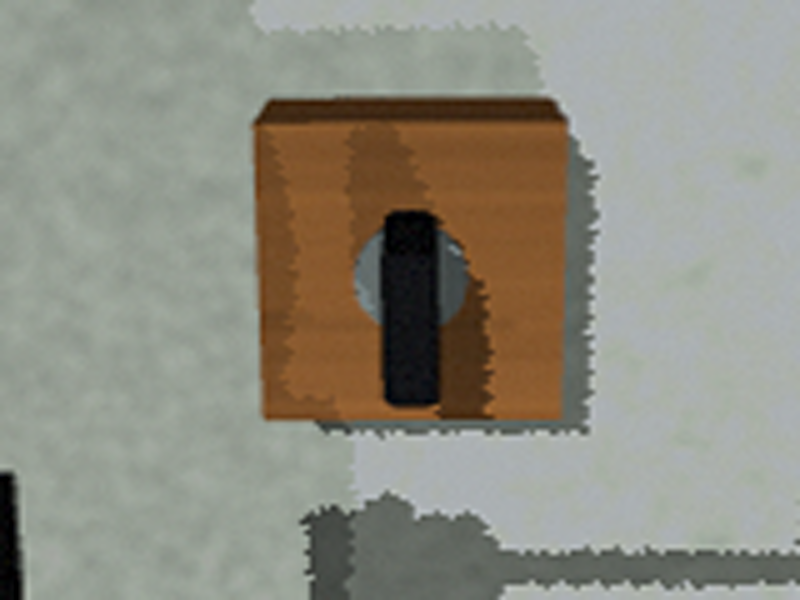

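The key grip is upright in the wrist crop, spanning columns 383–438. The block's top corners are at (255,122), (567,122), (562,420) and (263,420), and the collar is centred near (411,275).

Run:
```python
from h import *
from scipy.spatial.transform import Rotation as Ro
d=load('w2'); s=state(); T=Ro.from_quat(s['ee_rot']).as_matrix()
f=lambda p,z:ray(d,236+(p[0]+.5)/5-.5,137+(p[1]+.5)/5-.5,z)
L=np.array([f(p,.035) for p in[(255,122),(567,122),(562,420),(263,420)]]);print(L.round(4),L.mean(0))
for a,b in zip(L,np.roll(L,-1,0)): print(np.degrees(np.arctan2(*(b-a)[:2][::-1])),np.linalg.norm(b-a))
t=lambda p,z:((T.T@(f(p,z)-s['ee_pos']))*1000).round(1)
print('block c in tool mm',(T.T@(L.mean(0)-s['ee_pos'])*1000).round(1))
for n,p,z in[('top -x end',(411,405),.074),('top +x end?',(411,252),.074),('top L',(383,330),.074),('top R',(438,330),.074),('collar L',(354,277),.038),('collar R',(469,277),.038),('bot +x',(410,212),.038)]: print(n,t(p,z))
print('tool yaw',np.degrees(np.arctan2(T[1,0],T[0,0])))
```

```text
[[0.5793 0.2269 0.035 ]
 [0.6074 0.1749 0.035 ]
 [0.555  0.1458 0.035 ]
 [0.5265 0.1986 0.035 ]] [0.56706498 0.18653991 0.035     ]
-61.6421326326254 0.059152963844142314
-150.9642347375385 0.059997080379524455
118.33743321743637 0.05999380971460621
28.23271216239744 0.05997162775829311
block c in tool mm [ 1.8  1.6 99.5]
top -x end [-11.2   1.4  60.5]
top +x end? [15.9  1.4 60.5]
top L [ 2.3 -3.3 60.5]
top R [ 2.3  6.  60.5]
collar L [ 2.2 -9.6 96.5]
collar R [ 2.2 12.6 96.5]
bot +x [15.   1.2 96.5]
tool yaw 28.423509786139256
```

Emit:
step_arm(xyz=[[0.07, 0.047, 0.6], [0, 0, 0.8], [0, 0, 0.8], [0, 0, 0.5], [0, 0, 0.25], [0, 0, 0.13], [0, 0, 0], [0, 0, 0]], roll=[0, 0, 0, 0, 0, 0, 0, 0], claw=[-1, -1, -1, -1, -1, -1, -1, -1])

```text
time: 4.65
ee_pos: [0.5669, 0.1873, 0.0417]
ee_rot: [0.969, 0.246, 0.001, -0.0]
force: [0.0, 0.5, 0.1]
grip_width: 1.001
gripper_force: 0.0
```

Emit:
step_arm(xyz=[[0, 0, 0], [0, 0, 0], [0, 0, 0], [0, 0, 0], [0, 0, 0], [0, 0, 0], [0, 0, 0], [0, 0, 0], [0, 0, 0], [0, 0, 0]], roll=[0, 0, 0, 0, 0, 0, 0, 0, 0, 0], claw=[1, 1, 1, 1, 1, 1, 1, 1, 1, 1], force=45)

```text
time: 5.65
ee_pos: [0.5662, 0.1869, 0.0408]
ee_rot: [0.969, 0.246, 0.0, -0.0]
force: [0.0, -0.6, 0.1]
grip_width: 0.178
gripper_force: 0.0
```

Emit:
step_arm(xyz=[[0, 0, 0], [0, 0, 0], [0, 0, 0], [0, 0, 0]], roll=[0, 0, 0, 0], claw=[1, 1, 1, 1])

```text
time: 6.05
ee_pos: [0.5661, 0.187, 0.0408]
ee_rot: [0.969, 0.246, -0.0, -0.0]
force: [-1.1, 0.5, -1.1]
grip_width: 0.106
gripper_force: 44.9
```

Emit:
step_arm(xyz=[[0, 0, -0.3], [0, 0, -0.5], [0, 0, -0.6], [0, 0, -0.8], [0, 0, -0.9], [0, 0, -0.9], [0, 0, 0], [0, 0, 0], [0, 0, 0], [0, 0, 0]], roll=[0, 0, 0, 0, 0, 0, -0.5, -0.9, -0.9, -0.9], claw=[1, 1, 1, 1, 1, 1, 1, 1, 1, 1])

```text
time: 7.05
ee_pos: [0.5666, 0.187, 0.163]
ee_rot: [0.925, 0.38, 0.001, 0.0]
force: [-0.6, 0.6, -1.0]
grip_width: 0.105
gripper_force: 44.9
```

Emit:
step_arm(xyz=[[0, 0, 0], [0, 0, 0], [0, 0, 0], [0, 0, 0], [0, 0, 0], [0, 0, 0], [0, 0, 0], [0, 0, 0], [0, 0, 0], [0, 0, 0]], roll=[-1, -1, -1, -1, -1, -1, -1, -1, -1, -1], claw=[1, 1, 1, 1, 1, 1, 1, 1, 1, 1])

```text
time: 8.05
ee_pos: [0.5666, 0.1868, 0.1628]
ee_rot: [0.677, 0.736, 0.0, 0.001]
force: [-0.5, 0.7, -1.0]
grip_width: 0.104
gripper_force: 44.9
```

Emit:
step_arm(xyz=[[0, 0, 0], [0, 0, 0], [0, 0, 0], [0, 0, 0], [0, 0, 0], [0, 0, 0], [0, 0, 0], [0, 0, 0], [0, 0, 0], [0, 0, 0]], roll=[-1, -1, -1, -1, -1, -1, -1, -1, -1, -1], claw=[1, 1, 1, 1, 1, 1, 1, 1, 1, 1])

```text
time: 9.05
ee_pos: [0.5667, 0.1865, 0.1627]
ee_rot: [0.303, 0.953, -0.0, 0.001]
force: [0.6, 1.2, -0.7]
grip_width: 0.103
gripper_force: 44.9
```

Emit:
step_arm(xyz=[[0, 0, 0], [0, 0, 0], [0, 0, 0], [0, 0, 0], [0, 0, 0], [0, 0, 0], [0, 0, 0], [0, 0, 0]], roll=[-1, -1, -1, -1, -0.75, -0.3, 0, 0], claw=[1, 1, 1, 1, 1, 1, 1, 1])

```text
time: 9.85
ee_pos: [0.5664, 0.1867, 0.1615]
ee_rot: [0.09, 0.996, -0.0, 0.0]
force: [-0.4, -0.4, -0.2]
grip_width: 0.103
gripper_force: 44.9
```

```bash
cat > w.py <<'E'
from h import *
import sys
from scipy.spatial.transform import Rotation as Ro
def rep(tx,ty,tz):
    s=state();T=Ro.from_quat(s['ee_rot']).as_matrix()
    print('t',round(s['time'],2),'q',s['joints'].round(3),'pos',s['ee_pos'].round(4),'yaw',np.degrees(np.arctan2(T[1,0],T[0,0])).round(2),'tilt z',T[:,2].round(4))
    print('units to go',(T.T@(np.array([tx,ty,tz])-s['ee_pos'])/.03).round(3),'F',s['force'].round(1),'M',s['moment'].round(3),'grip',s['gripper_force'],s['grip_width'])
    return s,T
if __name__=='__main__': rep(*map(float,sys.argv[1:4]))
E
python3 w.py 0.4935 -0.2322 0.160
```

```text
t 9.85 q [ 0.469  0.774 -1.244  1.717  0.777  1.238  0.421] pos [0.5664 0.1867 0.1615] yaw 169.68 tilt z [ 8.e-04 -3.e-04 -1.e+00]
units to go [ -0.111 -14.174   0.052] F [-0.4 -0.4 -0.2] M [ 0.069 -0.163 -0.017] grip 44.907546043395996 0.10332054663868641
```

Emit:
step_arm(xyz=[[0, -0.6, 0], [0, -0.95, 0], [0, -0.95, 0], [0, -0.95, 0], [0, -0.95, 0], [0, -0.95, 0], [0, -0.95, 0], [0, -0.95, 0], [0, -0.95, 0], [0, -0.95, 0]], roll=[0, 0, 0, 0, 0, 0, 0, 0, 0, 0], claw=[1, 1, 1, 1, 1, 1, 1, 1, 1, 1])

```text
time: 10.85
ee_pos: [0.5171, -0.0845, 0.1611]
ee_rot: [0.09, 0.996, -0.0, 0.0]
force: [-0.1, 0.1, -0.7]
grip_width: 0.107
gripper_force: 44.9
```

Emit:
step_arm(xyz=[[-0.11, -0.95, 0], [0, -0.95, 0], [0, -0.95, 0], [0, -0.95, 0], [0, -0.8, 0], [0, -0.42, 0], [0, 0, 0.5], [0, 0, 0.5], [0, 0, 0], [0, 0, 0]], roll=[0, 0, 0, 0, 0, 0, 0, 0, 0, 0], claw=[1, 1, 1, 1, 1, 1, 1, 1, 1, 1])

```text
time: 11.85
ee_pos: [0.4937, -0.2301, 0.1302]
ee_rot: [0.088, 0.996, 0.0, -0.001]
force: [0.4, 0.3, -0.9]
grip_width: 0.103
gripper_force: 44.9
```

Run:
```python
from h import *
from w import rep
d=snap('wrist','w3'); s,T=rep(.4935,-.2322,.113)
P=proj(d,[[.4935,-.2322,.074]]);print(P, proj(d,[s['ee_pos']+np.array([0,0,-.033])]))
x,y=P[0].astype(int); print(max(0,x-80),max(0,y-60)); crop('w3',max(0,x-80),max(0,y-60),160,120,5,'w3c')
```

```text
t 11.9 q [ 1.316  0.808 -1.332  1.867  0.854  1.197  1.081] pos [ 0.4942 -0.2304  0.1308] yaw 169.91 tilt z [-0.e+00  6.e-04 -1.e+00]
units to go [ 0.013 -0.062  0.592] F [ 0.5  0.9 -0.6] M [ 0.074 -0.201 -0.006] grip 44.90752816200256 0.0976693479169305
[[317.22924403 204.78251555]] [[319.60340186 214.56778207]]
237 144
```

View pics/w3c.png

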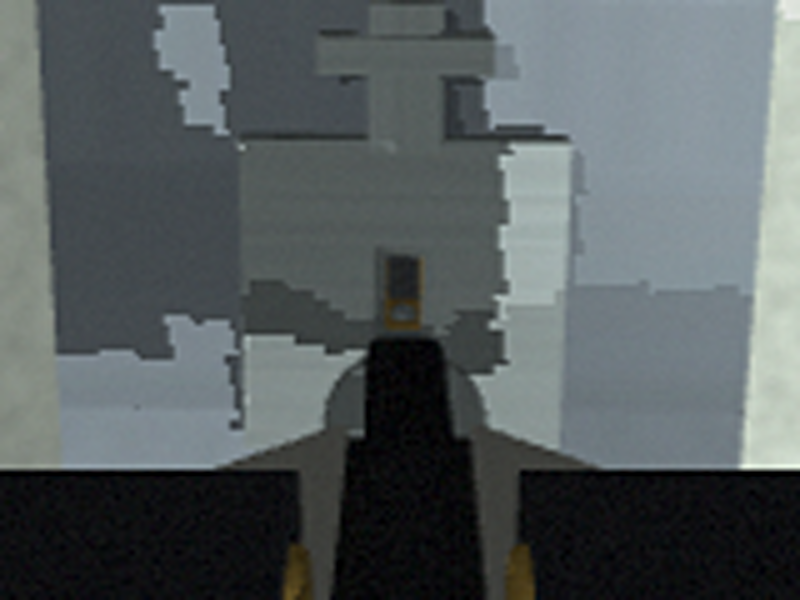

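The held key sits in line with the slot. The slot mouth is at crop columns 377–431 and rows about 250–335, the collar spans columns 325–486, and the lock face's far edge runs from (241,140) to (571,140).

Run:
```python
from h import *
from w import rep
d=load('w3'); s,T=rep(.4935,-.2322,.113)
f=lambda p,z:((T.T@(ray(d,237+(p[0]+.5)/5-.5,144+(p[1]+.5)/5-.5,z)-s['ee_pos']))*1000).round(2)
z=s['ee_pos'][2]
for n,p,h in[('slot L',(377,290),.074),('slot R',(431,290),.074),('innerL',(386,290),.074),('innerR',(422,290),.074),('slot far end',(404,249),.074),('slot near?',(404,333),.074),('face L',(241,140),.074),('face R',(571,140),.074),('face L2',(243,420),.074),('face R2',(562,420),.074),('collar L',(325,410),z-.003),('collar R',(486,410),z-.003),('grip L',(366,425),z-.003),('grip R',(446,425),z-.003),('grip bottom edge',(404,340),z-.003)]: print(n,f(p,h))
```

```text
t 11.9 q [ 1.316  0.808 -1.332  1.867  0.854  1.197  1.081] pos [ 0.4942 -0.2304  0.1308] yaw 169.91 tilt z [-0.e+00  6.e-04 -1.e+00]
units to go [ 0.013 -0.062  0.592] F [ 0.5  0.9 -0.6] M [ 0.074 -0.201 -0.006] grip 44.90752816200256 0.0976693479169305
slot L [ 3.17 -6.25 56.77]
slot R [ 3.17  2.75 56.78]
innerL [ 3.17 -4.75 56.77]
innerR [ 3.17  1.25 56.78]
slot far end [10.24 -1.74 56.78]
slot near? [-4.37 -1.76 56.77]
face L [ 28.5  -28.1   56.76]
face R [28.49 25.3  56.8 ]
face L2 [-20.   -29.29  56.76]
face R2 [-20.03  25.23  56.79]
collar L [  2.73 -12.     2.99]
collar R [2.72 9.19 3.01]
grip L [ 0.61 -6.63  3.  ]
grip R [0.6  3.94 3.  ]
grip bottom edge [12.43 -1.6   3.  ]
```

Emit:
step_arm(xyz=[[0.035, -0.013, 0.25], [0, 0, 0.25], [0, 0, 0.2], [0, 0, 0.1], [0, 0, 0.07], [0, 0, 0.07], [0, 0, 0.07], [0, 0, 0]], roll=[0, 0, 0, 0, 0, 0, 0, 0], claw=[1, 1, 1, 1, 1, 1, 1, 1])

```text
time: 12.7
ee_pos: [0.4934, -0.2317, 0.1009]
ee_rot: [0.089, 0.996, 0.0, 0.001]
force: [1.2, 1.5, -0.3]
grip_width: 0.104
gripper_force: 45.0
```

```bash
python3 w.py 0.493 -0.2322 0.080
```

```text
t 12.7 q [ 1.296  0.838 -1.291  1.889  0.896  1.153  1.056] pos [ 0.4934 -0.2317  0.1009] yaw 169.79 tilt z [ 1.3e-03  6.0e-04 -1.0e+00]
units to go [ 0.011 -0.021  0.698] F [ 1.2  1.5 -0.3] M [ 0.507 -0.297  0.001] grip 44.95806097984314 0.10358830848432755
```

Emit:
step_arm(xyz=[[0, 0, 0.07], [0, 0, 0.07], [0, 0, 0.07], [0, 0, 0]], roll=[0, 0, 0, 0], claw=[1, 1, 1, 1])

```text
time: 13.1
ee_pos: [0.4926, -0.2316, 0.0936]
ee_rot: [0.089, 0.996, 0.001, -0.0]
force: [1.2, 3.1, -1.3]
grip_width: 0.105
gripper_force: 45.0
```

```bash
python3 w.py 0.493 -0.2322 0.080
```

```text
t 13.1 q [ 1.291  0.846 -1.281  1.894  0.906  1.144  1.05 ] pos [ 0.4926 -0.2316  0.0936] yaw 169.79 tilt z [-4.0e-04  1.1e-03 -1.0e+00]
units to go [-0.017 -0.016  0.455] F [ 1.2  3.1 -1.3] M [ 0.894 -0.384  0.027] grip 44.98796045780182 0.10466442450965881
```

Emit:
step_arm(xyz=[[-0.01, 0.015, 0.06], [0, 0, 0.06], [0, 0, 0.06], [0, 0, 0.06], [0, 0, 0.06], [0, 0, 0.06], [0, 0, 0.06], [0, 0, 0.06]], roll=[0.7, -0.7, -0.7, 0.7, 0.7, -0.7, -0.7, 0.7], claw=[1, 1, 1, 1, 1, 1, 1, 1])

```text
time: 13.9
ee_pos: [0.4936, -0.2314, 0.0812]
ee_rot: [0.088, 0.996, -0.0, 0.0]
force: [-4.0, 1.9, 17.0]
grip_width: 0.103
gripper_force: 45.0
```

```bash
python3 w.py 0.493 -0.2322 0.080
```

```text
t 13.9 q [ 1.279  0.86  -1.263  1.9    0.927  1.128  1.037] pos [ 0.4936 -0.2314  0.0812] yaw 169.85 tilt z [ 4.e-04 -2.e-04 -1.e+00]
units to go [ 0.014 -0.03   0.039] F [-4.   1.9 17. ] M [0.788 0.833 0.037] grip 44.98586297035217 0.10343397230488899
```

Emit:
step_arm(xyz=[[0, 0, 0.03], [0, 0, 0.03], [0, 0, 0.03], [0, 0, 0.0], [0, 0, 0], [0, 0, 0], [0, 0, 0], [0, 0, 0], [0, 0, 0]], roll=[0.7, -0.7, -0.7, 0.7, 0.7, -0.7, -0.7, 0.7, 0], claw=[1, 1, 1, 1, 1, 1, 1, 1, 1])

```text
time: 14.8
ee_pos: [0.4936, -0.2314, 0.0793]
ee_rot: [0.09, 0.996, -0.001, 0.0]
force: [-5.9, 3.4, 18.7]
grip_width: 0.105
gripper_force: 45.0
```

Run:
```python
from h import *
from w import rep
s,T=rep(.493,-.2322,.080); d=snap('wrist','w4')
P=proj(d,[[.4935,-.2322,.074]])[0].astype(int); x,y=max(0,P[0]-80),max(0,P[1]-60); print(x,y); crop('w4',x,y,160,120,5,'w4c')
```

```text
t 14.8 q [ 1.277  0.862 -1.26   1.902  0.93   1.125  1.032] pos [ 0.4936 -0.2314  0.0793] yaw 169.71 tilt z [ 3.0e-04 -1.1e-03 -1.0e+00]
units to go [ 0.014 -0.028 -0.023] F [-5.9  3.4 18.7] M [0.992 1.153 0.013] grip 44.99509513378143 0.10512537306056274
238 167
```

View pics/w4c.png

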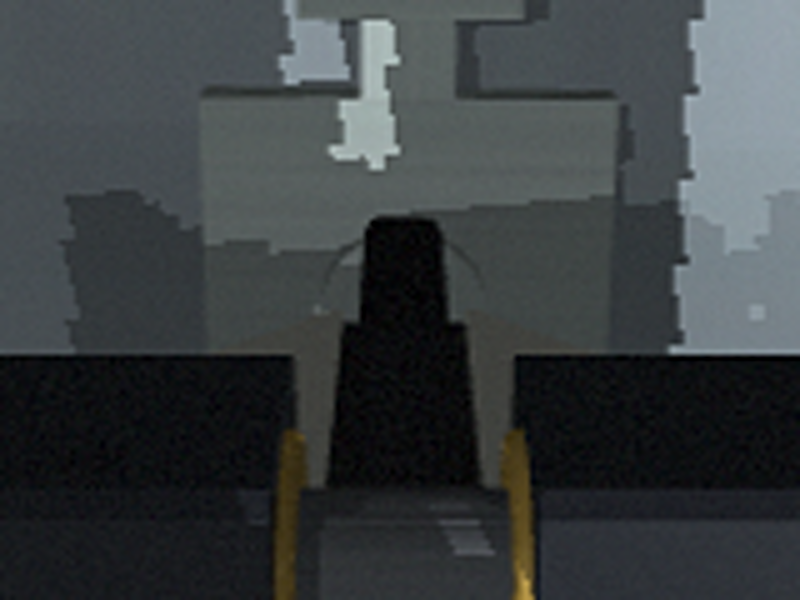

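The collar outline now lies on the lock face, with its arc around (325–485, 240–290) and no visible gap. z is 0.079, against about 0.080 expected when home. I'll push a little more, then start turning.

Emit:
step_arm(xyz=[[0.02, 0.02, 0.03], [0, 0, 0], [0, 0, 0], [0, 0, 0], [0, 0, 0]], roll=[0.7, -0.7, -0.7, 0.7, 0], claw=[1, 1, 1, 1, 1])

```text
time: 15.35
ee_pos: [0.4936, -0.2313, 0.0792]
ee_rot: [0.09, 0.996, -0.001, 0.001]
force: [-5.9, 3.0, 23.6]
grip_width: 0.106
gripper_force: 45.0
```

```bash
python3 w.py 0.493 -0.2322 0.080
```

```text
t 15.35 q [ 1.277  0.861 -1.261  1.903  0.932  1.124  1.03 ] pos [ 0.4936 -0.2313  0.0792] yaw 169.7 tilt z [ 0.0012 -0.0025 -1.    ]
units to go [ 0.016 -0.032 -0.026] F [-5.9  3.  23.6] M [0.667 1.408 0.046] grip 45.01164972782135 0.10555873442831529
```

Emit:
step_arm(xyz=[[0, 0, 0], [0, 0, 0], [0, 0, 0], [0, 0, 0], [0, 0, 0], [0, 0, 0], [0, 0, 0]], roll=[0.8, 0.8, 0.8, 0.8, 0.8, 0.8, 0], claw=[1, 1, 1, 1, 1, 1, 1])

```text
time: 16.05
ee_pos: [0.4937, -0.2314, 0.0793]
ee_rot: [0.295, 0.955, -0.001, 0.001]
force: [-6.0, 2.1, 24.7]
grip_width: 0.102
gripper_force: 45.0
```

```bash
python3 w.py 0.493 -0.2322 0.080
```

```text
t 16.05 q [ 1.245  0.801 -1.189  1.904  0.867  1.069  0.656] pos [ 0.4937 -0.2314  0.0793] yaw 145.68 tilt z [ 0.0012 -0.0031 -1.    ]
units to go [ 0.006 -0.034 -0.024] F [-6.   2.1 24.7] M [0.733 1.396 0.05 ] grip 45.02820432186127 0.1023949063325196
```

Emit:
step_arm(xyz=[[0, 0, 0], [0, 0, 0], [0, 0, 0], [0, 0, 0], [0, 0, 0], [0, 0, 0], [0, 0, 0], [0, 0, 0], [0, 0, 0], [0, 0, 0]], roll=[0.9, 0.9, 0.9, 0.9, 0.9, 0.9, 0.9, 0.9, 0.9, 0.9], claw=[1, 1, 1, 1, 1, 1, 1, 1, 1, 1])

```text
time: 17.05
ee_pos: [0.4932, -0.2322, 0.0793]
ee_rot: [0.639, 0.769, -0.002, 0.001]
force: [-7.2, 1.0, 26.7]
grip_width: 0.104
gripper_force: 45.3
```

Emit:
step_arm(xyz=[[0, 0, 0], [0, 0, 0], [0, 0, 0], [0, 0, 0], [0, 0, 0], [0, 0, 0], [0, 0, 0], [0, 0, 0], [0, 0, 0], [0, 0, 0]], roll=[0.9, 0.9, 0.9, 0.9, 0.9, 0.7, 0.5, 0, 0, 0], claw=[1, 1, 1, 1, 1, 1, 1, 1, 1, 1])

```text
time: 18.05
ee_pos: [0.4926, -0.2324, 0.0793]
ee_rot: [0.808, 0.59, -0.002, 0.001]
force: [-8.6, 1.5, 28.0]
grip_width: 0.104
gripper_force: 45.4
```

```bash
python3 w.py 0.493 -0.2322 0.080
```

```text
t 18.05 q [ 1.099  0.637 -0.93   1.907  0.645  0.928 -0.457] pos [ 0.4926 -0.2324  0.0793] yaw 72.28 tilt z [-0.0013 -0.0045 -1.    ]
units to go [ 0.01   0.01  -0.025] F [-8.6  1.5 28. ] M [0.36  2.331 0.146] grip 45.36350190639496 0.10416021544637752
```

Emit:
step_arm(xyz=[[0, 0, 0], [0, 0, 0], [0, 0, 0], [0, 0, 0]], roll=[0.5, 0.5, 0.4, 0], claw=[1, 1, 1, 1])

```text
time: 18.45
ee_pos: [0.4925, -0.2324, 0.0793]
ee_rot: [0.842, 0.539, -0.002, 0.002]
force: [-9.2, 2.5, 28.8]
grip_width: 0.101
gripper_force: 45.4
```

```bash
python3 w.py 0.493 -0.2322 0.080
```

```text
t 18.45 q [ 1.081  0.624 -0.903  1.908  0.623  0.917 -0.563] pos [ 0.4925 -0.2324  0.0793] yaw 65.25 tilt z [-0.0015 -0.0046 -1.    ]
units to go [ 0.011  0.012 -0.024] F [-9.2  2.5 28.8] M [0.374 2.332 0.221] grip 45.412893891334534 0.10079035256888776
```

Emit:
step_arm(xyz=[[0, 0, 0], [0, 0, 0], [0, 0, 0]], roll=[0.4, 0.4, 0], claw=[1, 1, 1])

```text
time: 18.75
ee_pos: [0.4924, -0.2323, 0.0792]
ee_rot: [0.861, 0.509, -0.002, 0.002]
force: [-9.9, 2.1, 28.5]
grip_width: 0.101
gripper_force: 45.4
```

```bash
python3 w.py 0.493 -0.2322 0.080
```

```text
t 18.75 q [ 1.071  0.617 -0.888  1.908  0.61   0.911 -0.623] pos [ 0.4924 -0.2323  0.0792] yaw 61.25 tilt z [-0.0018 -0.0045 -1.    ]
units to go [ 0.013  0.016 -0.026] F [-9.9  2.1 28.5] M [0.425 2.416 0.258] grip 45.424599051475525 0.10105464186388396
```

Run:
```python
from h import *
d=snap('wrist','w5'); P=proj(d,[[.4924,-.2323,.08]])[0].astype(int); x,y=max(0,P[0]-100),max(0,P[1]-75); print(x,y)
c=lambda f,x,y:cv2.resize(cv2.imread(f'pics/{f}.png')[y:y+120,x:x+160],(400,300),interpolation=cv2.INTER_CUBIC)
w=cv2.resize(cv2.imread('pics/w5.png')[y:y+150,x:x+200],(600,450),interpolation=cv2.INTER_CUBIC)
e=snap('scene','s5'); q=proj(e,[[.47,-.228,.074]])[0].astype(int); s=cv2.imread('pics/s5.png')[q[1]-25:q[1]+25,q[0]-11:q[0]+11]
s=cv2.resize(s,(198,450),interpolation=cv2.INTER_CUBIC); cv2.imwrite('pics/m5.png',np.hstack([w,s]))
```

```text
215 156
```

View pics/m5.png

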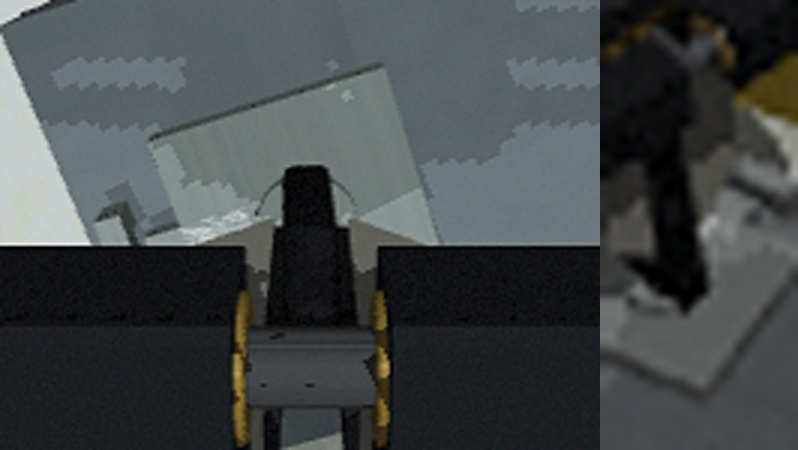

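The grip still stands square between the fingers, with the collar on the lock face and the face edge running from (150,137) to (383,66). As a check, I'll compare how far the bolt's crossbar is from the keyhole before and after the turn.

```bash
python3 - <<'E'
from h import *
d=load('w3');e=load('w5');c=np.array([.493,-.2322]);a=np.radians(169.7);ux=np.array([np.cos(a),np.sin(a)]);uy=np.array([-ux[1],ux[0]])
for n,k,p,o,s in[('before near L',d,(318,75),(237,144),5),('before far L',d,(318,35),(237,144),5),('before far R',d,(494,35),(237,144),5),('after tl',e,(95,212),(215,156),3),('after tr',e,(125,203),(215,156),3),('after base',e,(135,240),(215,156),3)]:
    P=ray(k,o[0]+p[0]/s,o[1]+p[1]/s,.078)[:2]-c; print(n,(P@ux*1000).round(1),(P@uy*1000).round(1))
E
python3 w.py 0.493 -0.2322 0.080
```

```text
before near L 38.4 13.1
before far L 44.6 13.0
before far R 44.7 -14.5
after tl 42.6 -16.6
after tr 35.6 -16.5
after base 36.8 -7.7
t 18.85 q [ 1.071  0.617 -0.888  1.908  0.61   0.911 -0.622] pos [ 0.4924 -0.2323  0.0793] yaw 61.3 tilt z [-0.0017 -0.0045 -1.    ]
units to go [ 0.013  0.015 -0.025] F [-9.9  2.4 29. ] M [0.406 2.421 0.247] grip 45.420032143592834 0.10533801390494311
```

```bash
python3 -c "
from workcell import *
print(finish_job())"
```

```text
the job is handed in; nothing more can be done
None
```

The job is handed in at about 19 s: the key is fully home and turned clockwise to its stop, and the gripper still holds it there. I judged the turn by the arm's rotation and the rising resistance, because the bolt itself was out of view, and I steered clear of the other items but didn't check them again at the end.

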